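# Hot tea infuser to the saucer with sprung tongs

## Robot

A 6-joint arm with a two-finger parallel gripper is mounted at the origin on the work surface. World frame = base frame: x ahead of the robot, y to its left, z up, the work surface at z = 0. Lengths are in mm, angles in rad, forces in N, time in s.
With the tool pointing down it reaches from about 350 to 975 mm from the base axis. Payload 17.4 kg.
Tool frame: the origin (TCP) lies midway between the tips of the shut fingers; the grasp point (between the pads) lies 19 mm behind it; z points along the fingers, y is the line along which they close (so a half turn about z gives the same grasp; the last joint's range is limited). The gripper opens to 85 mm and grips with 20 to 120 N. Pads are 22 mm wide; open, the fingers measure 114 mm over their backs; the gripper's body (76 mm by 85 mm) begins 54 mm behind the grasp point. The pads swing forward as they close: fully open they stand 13 mm farther back than shut.
Start: joints at [1.131, 0.116, 1.442, -0, 1.584, -0.038], TCP at [263.984, 621.245, 231.303] pointing down, gripper open.
Joint ranges: [-2.83, 2.83], [-0.83, 2.19], [0.07, 2.5], [-1.14, 4.28], [0.01, 3], [-2.97, 2.97]. Speed limits (rad/s): [1.89, 1.89, 2.22, 3.14, 3.14, 3.14].

## Interface

Orientations are given as a unit quaternion [x, y, z, w].
In Python, from cell import r gives the robot as it stands.
- The arm moves only by the shell command python3 inch.py 'ROWS' [FORCE]. ROWS is a JSON object with one list for each field, all of the same length, 1 to 10, a row being the entries at one place: sx, sy, sz (the shift in mm), rz (a turn about the tool's z in rad), finger_gap (the finger opening in mm); each row shifts and turns the commanded pose from where the row before left it, along the tool's axes as they then stand; what a row does not reach is not made up. A row lasts 1/12 s, in which the tool goes at most 41.7 mm and 0.125 rad, less where a joint would pass 70% of its speed; a pose out of reach is approached as far as the arm can. The fingers move at their own pace and stop on an object; FORCE is the grip in N (left out, the last holds). Time passes only in rows, so rows that do not move let the fingers close. It prints the time, the measured TCP pose, the force, the opening and the grip force at its end. Input that does not fit is refused with a message, and nothing moves.
- r.get_state(): the state, without advancing time (a new reading comes with each control period).
- r.capture(name): name is "scene" or "top"; returns the picture (384x512x3 uint8, red, green, blue); there is no depth.
- r.camera_info(name): a dict with "camera_matrix" (3x3 intrinsics, pixels), "view" (4x4, takes a point from world to camera coordinates). Camera axes: x right, y down, z forward; pixel columns grow to the right and rows downward; lengths in mm; the calibration is good to about 2 mm. A picture is of the moment at which its call begins. camera_info takes no time and is no camera call.
- r.sign_off(): hands the job in; it is judged then, once.
The state is a dict: "t": time; "joint_pos": joint angles; "dq": joint speeds; "joint_efforts": joint torques, N m; "position": TCP position; "tool_rot": TCP orientation; "ft_force": force on the tool from outside, world axes, zero at the start; "moment": the same for the moment, N m; "finger_gap": finger opening in mm; "grasp_force": force on a finger pad.
Only numpy, scipy, OpenCV 4.12 (cv2) and the standard library are available. Lean on these libraries where they do the work, as an engineer would, in place of code of your own. Each camera call takes 0.05 s, during which the arm holds its last target. There are 200 camera calls.

## Task

The steel tea infuser standing in one of the cups on the turntable has just been scalded, so do not touch it with your fingers: take the red-gripped sprung tongs off their wooden stand, squeeze them on the infuser's black knob, lift it out of its cup and set it down upright, flat on the floor of the blue saucer. Then hang the tongs back astride the upright of their stand and let go. Leave the cups standing where they are.

Things in the scene. Friction and masses are not known exactly. Their poses are not given: they have to be found in the camera images.
- tongs: Loose sprung steel tongs, 120 mm tall, 80 g, hanging tips down astride the stand. Origin: centre of the underside of the bow (steel block 20 x 36 x 6 mm joining the two arms at the top), the face that rests on the stand. z up, y from one arm to the other (the squeezing direction), x along the arms' 18 mm width. Arms hinge at y = +-16 mm, 2 mm above the origin
- tongs_grip (a point): midway between the centres of the red grip plates (outside of the arms, 24 mm wide, 34 mm tall), 26 mm below the tongs' origin, 32 mm below the bow's top; squeeze the plates along y. Over the plates: 52 mm when open, 44 mm when the tips hold the knob. They spring open, pushing 6 N on each plate when open, 9.5 N at the knob. Axes as tongs
- tongs_tip (a point): midway between the tips' black pads (20 mm wide, 24 mm tall), 100 mm below the tongs' origin, 74 mm below tongs_grip. Gap between the pads: 54 mm open, about 42 mm with the grips squeezed to 49 mm, 24 mm when on the knob. 40 N on the grips presses the knob with about 8 N. Axes as tongs
- tongs_left (a joint): squeeze angle of one arm of the tongs (the other moves alike): 0 open, 0.15 rad arms parallel (gripping a 24 mm thing such as the knob), 0.24 the stop
- infuser: Tea infuser, loose, 90 g: steel cylinder 42 mm across and 66 mm tall with a black knob 24 mm across and 26 mm tall on top, 92 mm in all. Origin: centre of its underside, z up along its axis. It stands loosely on the floor of cup_a; the whole knob stands above the cup's rim.
- infuser_knob (a point): centre of the infuser's black knob, 79 mm above its underside
- cup_a: white melamine cup in which the infuser stands, loose, 64 mm tall, 78 mm across the rim, 64 mm across the foot, wall 3 mm, floor 4 mm thick; origin: centre of its underside, z up. It stands on the turntable
- cup_b: green melamine cup, empty, of the same size
- cup_c: yellow melamine cup, empty, of the same size
- cup_d: blue melamine cup, empty, of the same size
- turntable: foot of the orange plastic turntable; origin on the worktop under its axis. Its disc is 300 mm across, its top 28 mm above the worktop; it turns stiffly if pushed. The four cups stand about 92 mm from the axis
- saucer: fixed blue saucer 132 mm across and 14 mm high, flat inside over about 100 mm; its inner floor is 4 mm above its origin (centre of the underside)
- saucer_floor (a point): centre of the saucer's inner floor
- stand: fixed wooden tongs stand: base 84 x 74 x 12 mm with an upright plate 36 mm along its x, 14 mm thick along its y, its top edge 135 mm above the worktop. Origin: centre of the underside, z up. The tongs hang with their bow on the plate's top edge, one arm either side in y
- stand_top (a point): middle of the top edge of the stand's plate, where the tongs' origin rests

How it is judged (in metres and radians):
On the way, in this order (a step that is already met when the one before it is completed fails the run):
1. the tongs are lifted off their stand (z of tongs in the frame of stand above 0.165 m and contact force between the fingers and tongs above 0.5 N), for 0.1 s.
2. the infuser is lifted clear of its cup in the squeezed tongs (z of infuser in the frame of cup_a above 0.068 m and contact force between tongs and infuser above 0.3 N), for 0.2 s.
3. the tongs bring the infuser down to the saucer (within 8 mm of its floor) before letting it go (z of infuser in the frame of saucer below 0.012 m and horizontal distance between infuser and saucer below 0.035 m and contact force between tongs and infuser above 0.2 N), for 0.05 s.
At the end, for the whole second after the job is handed in: The infuser stands upright (within 0.1 rad) and still on the saucer's floor, within 35 mm of its middle; the released tongs hang at rest astride the stand, bow within 20 mm of the middle of its top edge and upright within 0.2 rad; all four cups stand upright (horizontal distance between infuser and saucer below 0.035 m and z of infuser in the frame of saucer below 0.008 m and angle between each of infuser, cup_a, cup_b, cup_c, cup_d's own z axis and vertical below 0.1 rad and linear speed of infuser below 0.02 m/s and distance between tongs and stand_top below 0.02 m and angle between tongs's own z axis and vertical below 0.2 rad and linear speed of tongs below 0.03 m/s and contact force between tongs and stand above 0.2 N); the robot touches nothing.
It fails at once if the gripper's fingers touch the hot infuser (contact force between the fingers and infuser above 0.5 N).
It fails at once if a cup is moved more than 30 mm (distance of any of cup_a, cup_b, cup_c, cup_d from where it was at the start of the episode above 0.03 m).
It also fails if it takes over 64 s, if anything falls off the work surface, if the arm or the gripper's body presses on something with over 40 N, if the wrist force passes 120 N, or if a joint passes its speed limit or range.

## Working session

There is one attempt and no reset: what is moved stays moved. The work goes in short steps, Python scripts to look and compute and a shell command to move; the robot and the scene stay as the last step left them, time stands still between calls to the robot, and variables do not carry over. Pictures are saved under pics/ and viewed, at most 11 in all, crops included, and the job is handed in when it is done.

```bash
ls; mkdir -p pics
python3 - <<'E'
from cell import r
import cv2
for n in("scene","top"):
    cv2.imwrite(f"pics/{n}0.png",r.capture(n)[:,:,::-1]); i=r.camera_info(n); print(n,i["camera_matrix"],i["view"])
s=r.get_state(); print(s)
E
```

```text
cell.py
inch.py
pics
scene [[473.43222841   0.         251.49760303]
 [  0.         473.43222841 192.19467375]
 [  0.           0.           1.        ]] [[ 4.80719731e-01  8.76731727e-01 -1.58119668e-02 -2.46049111e+02]
 [ 6.29118787e-01 -3.57400504e-01 -6.90271274e-01 -2.71982194e+02]
 [-6.10833931e-01  3.21879416e-01 -7.23377875e-01  1.40427976e+03]
 [ 0.00000000e+00  0.00000000e+00  0.00000000e+00  1.00000000e+00]]
top [[367.19915644   0.         251.54572973]
 [  0.         367.19915644 197.14725749]
 [  0.           0.           1.        ]] [[-2.70030568e-02 -9.99349209e-01 -2.39163983e-02  1.13567467e+01]
 [-9.80261278e-01  3.11596595e-02 -1.95235503e-01  5.60155606e+02]
 [ 1.95853672e-01  1.81723638e-02 -9.80464739e-01  9.10255758e+02]
 [ 0.00000000e+00  0.00000000e+00  0.00000000e+00  1.00000000e+00]]
{'t': 0.1, 'joint_pos': array([ 1.13121338e+00,  1.16432753e-01,  1.44216543e+00,  3.53659219e-06,
        1.58401271e+00, -3.78098112e-02]), 'dq': array([ 1.32906807e-05, -1.62480981e-03, -1.43811423e-03, -1.76851540e-03,
        1.32738498e-03, -1.42245798e-05]), 'joint_efforts': array([ 2.81035958e-03, -7.33668780e+01, -6.33787107e+01, -6.54363203e-05,
        5.38554654e-03, -4.93102476e-06]), 'position': array([263.90332988, 621.09586678, 230.66006277]), 'tool_rot': array([ 1.99538100e-01,  9.79889936e-01, -4.94268141e-04, -1.22092710e-04]), 'ft_force': array([-0.96822544, -0.16656047,  0.15564968]), 'moment': array([0.00813853, 0.02943331, 0.04000545]), 'grasp_force': 0.0, 'finger_gap': 85.19207632843856}
```

View pics/scene0.png

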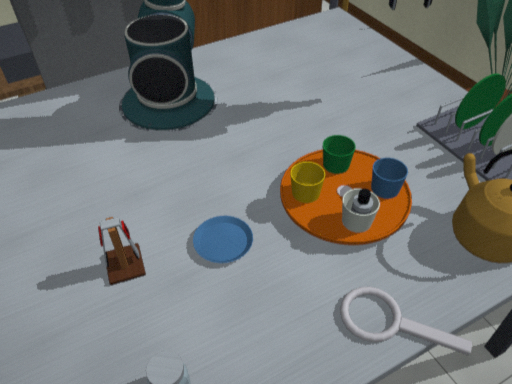

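View pics/top0.png

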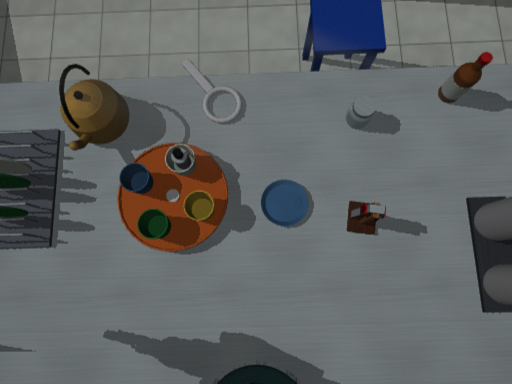

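The scene view shows the stand with tongs at about (120,250), the saucer at (222,239) and the infuser knob at (364,196). In the top view they are at (368,213), (286,203) and (180,155). I'll enlarge these areas in one montage.

Run:
```python
import cv2,numpy as np
a=cv2.imread("pics/scene0.png");b=cv2.imread("pics/top0.png")
def crop(im,x,y,w,h,k):
    c=cv2.resize(im[y:y+h,x:x+w],None,fx=k,fy=k,interpolation=cv2.INTER_CUBIC)
    for u in range(x-x%10+10,x+w,10):
        cv2.line(c,(int((u+.5-x)*k),0),(int((u+.5-x)*k),5),(0,0,255),1);cv2.putText(c,str(u),(int((u+.5-x)*k)-10,16),0,.35,(0,0,255),1)
    for v in range(y-y%10+10,y+h,10):
        cv2.line(c,(0,int((v+.5-y)*k)),(5,int((v+.5-y)*k)),(0,0,255),1);cv2.putText(c,str(v),(6,int((v+.5-y)*k)+4),0,.35,(0,0,255),1)
    return c
t=np.hstack([crop(a,90,208,50,75,5.333)[:400,:266],crop(a,330,180,66,75,5.333)[:400]])
cv2.imwrite("pics/c1.png",np.hstack([crop(a,90,210,60,75,8)[:600,:400],crop(b,340,192,50,75,8)[:600,:400]]))
cv2.imwrite("pics/c2.png",np.hstack([crop(a,335,180,50,60,8),crop(b,155,135,50,60,8)]))
```

```text
(no output)
```

View pics/c1.png

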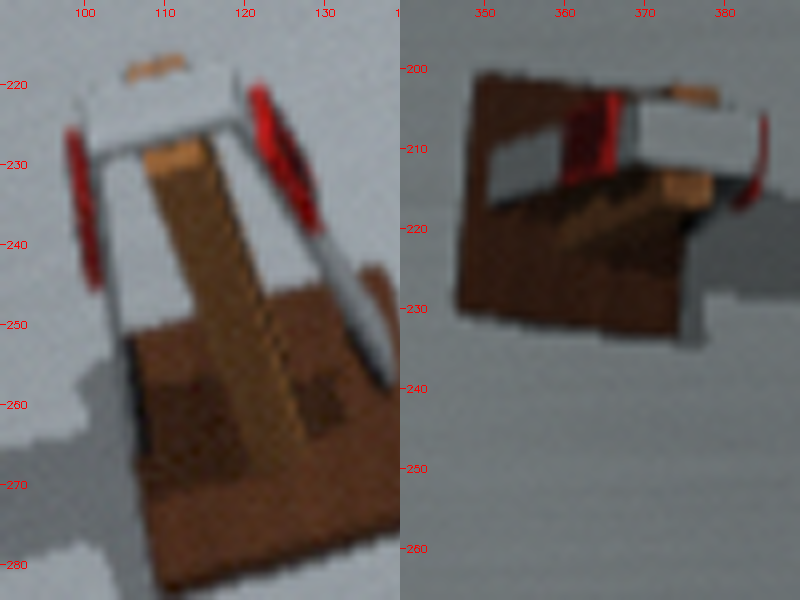

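View pics/c2.png

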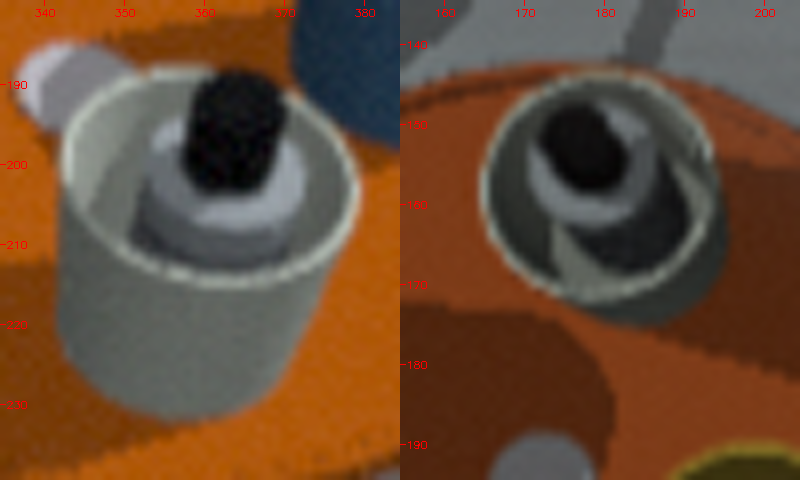

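The crops show the stand and bow with x nearly along world x, and the knob at scene (363.9,195.9) and top (177.8,152.8). Next I fit the poses.

```bash
cat > h.py <<'E'
import numpy as np,cv2
from cell import r
from scipy.optimize import least_squares
C={n:r.camera_info(n) for n in("scene","top")}
def proj(n,p):
    K=np.array(C[n]["camera_matrix"]);V=np.array(C[n]["view"])
    q=V[:3,:3]@np.asarray(p,float)+V[:3,3]; q=K@q; return q[:2]/q[2]
def tri(obs,z=None):
    f=lambda p:np.concatenate([proj(n,p if z is None else [*p[:2],z])-uv for n,uv in obs])
    s=least_squares(f,[500,0,50][:3 if z is None else 2]); return s.x.round(1),s.fun.round(2)
E
python3 - <<'E'
from h import *
for n in C: V=np.array(C[n]["view"]);print(n,"cam",-V[:3,:3].T@V[:3,3])
T=lambda u,v:("top",(340+u/8-.5,192+v/8-.5))
S=lambda u,v:("scene",(90+u/8-.5,210+v/8-.5))
u=lambda p:(p[0]-400,p[1])
st=[((-18,7,135),T(262,205)),((-18,-7,135),T(312,208)),((18,7,135),T(274,87)),((18,-7,135),T(318,87)),
((18,-7,135),S(148,176)),((18,7,135),S(207,167)),((-18,-7,135),S(128,66)),((-18,7,135),S(182,53)),
((10,18,141),T(237,103)),((10,-18,141),T(365,113)),((-10,-18,141),T(360,172)),((-10,18,141),T(237,165)),
((42,37,12),T(72,72)),((-42,37,12),T(62,315)),((-42,-37,12),T(277,335))]
def f(p,sel=st):
    c,s=np.cos(p[2]),np.sin(p[2])
    return np.concatenate([proj(n,[p[0]+c*a-s*b,p[1]+s*a+c*b,z])-uv for (a,b,z),(n,uv) in sel])
o=least_squares(f,[480,-250,0],loss="soft_l1");print("stand",o.x);print(f(o.x).reshape(-1,2).round(1).tolist())
rim=[("scene",(360.9,201.6)),("top",(179.1,157.6))]
kn=[("scene",(363.9,195.9)),("top",(177.75,152.75))]
print("rim",tri(rim),tri(rim,92)); print("knob",tri(kn),tri(kn,111))
for n in C:print(n,tri([kn[n=="top"]],111)[0],tri([rim[n=="top"]],92)[0])
ob=[]
for n,(cx,cy) in dict(scene=(222,239),top=(286,203)).items():
    h=cv2.cvtColor(cv2.imread(f"pics/{n}0.png"),cv2.COLOR_BGR2HSV)
    m=cv2.inRange(h,(95,110,40),(120,255,255));k,l,stt,ce=cv2.connectedComponentsWithStats(m);i=l[cy,cx]
    x,y,w,hh,a=stt[i];print(n,x,y,w,hh,ce[i]);ob.append((n,(x+w/2-.5,y+hh/2-.5)))
print("saucer",tri(ob),tri(ob,12))
E
```

```text
scene cam [1147.17149407 -333.49625846  824.19288916]
top cam [ 371.12858416  -22.64640087 1002.1075477 ]
stand [ 5.05133315e+02 -3.00767441e+02 -1.37806120e-01]
[[0.3, -0.5], [0.0, -0.2], [-0.5, -0.6], [-0.1, -0.0], [-0.0, 0.2], [0.1, -0.8], [-0.5, 0.4], [0.0, -0.0], [0.1, -0.3], [-0.6, 0.1], [-0.3, 1.0], [-0.4, 0.3], [0.5, -0.2], [-0.1, -0.0], [0.8, 0.4]]
rim (array([664.1, 179.7,  89.8]), array([ 0.09, -0.02,  0.1 ,  0.05])) (array([664.5, 178.8]), array([ 0.04, -0.48,  0.24, -0.36]))
knob (array([669.8, 178.3, 113.1]), array([ 0., -0.,  0.,  0.])) (array([669.4, 179.1]), array([ 0.05,  0.44, -0.13,  0.4 ]))
scene [668.4 179.8] [665.5 177.9]
top [670.5 178.8] [663.5 179.4]
scene 193 216 60 47 [222.42357274 238.93876611]
top 261 180 47 46 [284.31044601 202.46068075]
saucer (array([551.5, -93.3,   9.3]), array([ 0.12, -0.01,  0.15,  0.05])) (array([552.2, -93.6]), array([ 0.08, -0.48,  0.31, -0.4 ]))
```

```bash
cat > d.py <<'E'
# usage: python3 d.py x y z yaw : tool-axes shift from measured pose to target; yaw = direction of tool y in world
import sys
from h import *
from scipy.spatial.transform import Rotation as R
s=r.get_state();M=R.from_quat(s["tool_rot"]).as_matrix()
p=np.array([float(a) for a in sys.argv[1:4]])
print("shift",(M.T@(p-s["position"])).round(1),"yaw now",np.arctan2(M[1,1],M[0,1]).round(4),"tilt",M[:2,2].round(4),"t",s["t"],"gap",round(s["finger_gap"],1),"F",s["ft_force"].round(1),"g",s["grasp_force"],"q",s["joint_pos"].round(2))
if len(sys.argv)>4: print("turn",-(float(sys.argv[4])-np.arctan2(M[1,1],M[0,1])))
E
python3 inch.py '{"sx":[0,0,0,0],"sy":[0,0,0,0],"sz":[-10,-10,-10,0],"rz":[-0.088,-0.088,-0.087,0],"finger_gap":[85,85,85,85]}' 20; python3 d.py 505 -301 200 1.433
```

```text
t: 0.43
position: [264.1, 621.6, 263.1]
tool_rot: [0.067, 0.998, 0.001, 0.0]
ft_force: [0.4, -0.2, 0.3]
finger_gap: 85.2
grasp_force: 0.0
shift [-362.4 -882.1   61.7] yaw now 1.4363 tilt [0.0009 0.0018] t 0.4333 gap 85.2 F [ 0.4 -0.2  0.3] g 0.0 q [ 1.13  0.11  1.4  -0.    1.63 -0.31]
turn 0.0033148143699885946
```

```bash
python3 inch.py '{"sx":[-12,-12,-12,-12,-12,-12,-12,-12,-12,-12],"sy":[-30,-30,-30,-30,-30,-30,-30,-30,-30,-30],"sz":[0,0,0,0,0,0,0,0,0,0],"rz":[0,0,0,0,0,0,0,0,0,0],"finger_gap":[85,85,85,85,85,85,85,85,85,85]}'; python3 inch.py '{"sx":[-12,-12,-12,-12,-12,-12,-12,-12,-12,-12],"sy":[-30,-30,-30,-30,-30,-30,-30,-30,-30,-30],"sz":[0,0,0,0,0,0,0,0,0,0],"rz":[0,0,0,0,0,0,0,0,0,0],"finger_gap":[85,85,85,85,85,85,85,85,85,85]}'; python3 d.py 505 -301 200 1.433
```

```text
t: 1.27
position: [341.2, 306.0, 260.5]
tool_rot: [0.071, 0.997, -0.0, -0.0]
ft_force: [2.0, 0.2, 0.6]
finger_gap: 85.2
grasp_force: 0.0
t: 2.1
position: [418.5, -7.8, 260.7]
tool_rot: [0.071, 0.997, 0.0, -0.0]
ft_force: [0.5, 0.4, 0.1]
finger_gap: 84.9
grasp_force: 0.0
shift [-127.2 -277.9   60.7] yaw now 1.4285 tilt [-0.  0.] t 2.1 gap 84.9 F [0.5 0.4 0.1] g 0.0 q [-0.08 -0.47  1.9   0.    1.71 -1.51]
turn -0.0045334792939406565
```

```bash
python3 inch.py '{"sx":[-14,-14,-14,-14,-14,-14,-14,-14,-8,0],"sy":[-30,-30,-30,-30,-30,-30,-30,-30,-20,0],"sz":[0,0,0,0,0,0,0,0,0,0],"rz":[0,0,0,0,0,0,0,0,0,0],"finger_gap":[85,85,85,85,85,85,85,85,85,85]}'; python3 inch.py '{"sx":[0,0],"sy":[0,0],"sz":[0,0],"rz":[0,0],"finger_gap":[85,85]}'; python3 d.py 505 -301 200 1.433
```

```text
t: 2.93
position: [501.7, -283.5, 259.4]
tool_rot: [0.072, 0.997, 0.0, -0.001]
ft_force: [-0.2, -0.3, 0.1]
finger_gap: 85.2
grasp_force: 0.0
t: 3.1
position: [501.3, -279.8, 260.7]
tool_rot: [0.07, 0.998, 0.0, -0.0]
ft_force: [-0.1, 0.2, 0.5]
finger_gap: 84.9
grasp_force: 0.0
shift [ -6.6 -20.5  60.7] yaw now 1.4302 tilt [-0.0006  0.0006] t 3.1 gap 84.9 F [-0.1  0.2  0.5] g 0.0 q [-0.55 -0.11  1.62  0.    1.63 -1.98]
turn -0.002793254406284529
```

```bash
python3 inch.py '{"sx":[-7,0,0,0,0,0],"sy":[-20,0,0,0,0,0],"sz":[0,20,25,25,0,0],"rz":[0,0,0,0,0,0],"finger_gap":[85,85,85,85,85,85]}'; python3 d.py 505 -301 86 1.433;python3 - <<'E'
from h import *
c=[im[y-50:y+60,x-50:x+50] for im,x,y in((r.capture("scene"),120,235),(r.capture("top"),370,210))]
cv2.imwrite("pics/g1.png",cv2.resize(np.hstack(c),None,fx=4,fy=4,interpolation=2)[:,:,::-1])
E
```

```text
t: 3.6
position: [505.3, -300.0, 191.0]
tool_rot: [0.069, 0.998, 0.0, -0.001]
ft_force: [0.0, 0.6, 0.5]
finger_gap: 85.2
grasp_force: 0.0
shift [ 1.00e-01 -1.10e+00  1.05e+02] yaw now 1.4322 tilt [-0.0013  0.0009] t 3.6 gap 85.2 F [0.  0.6 0.5] g 0.0 q [-0.58 -0.06  1.69  0.    1.52 -2.01]
turn -0.000795221513811617
```

View pics/g1.png

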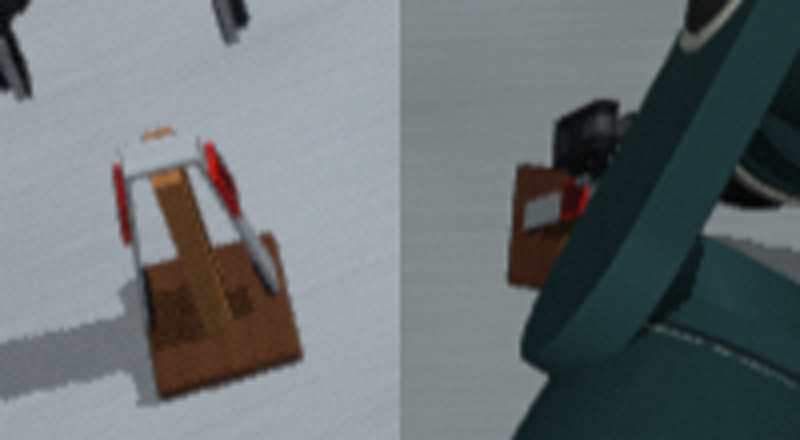

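The fingers straddle the tongs evenly: scene crop tips at (20,95) and (235,40), bow at (160,150). I'll descend.

```bash
python3 inch.py '{"sx":[0,0,0,0,0,0,0,0,0,0],"sy":[-1,0,0,0,0,0,0,0,0,0],"sz":[25,25,25,20,10,0,0,0,0,0],"rz":[0,0,0,0,0,0,0,0,0,0],"finger_gap":[85,85,85,85,85,85,62,62,62,62]}'; python3 inch.py '{"sx":[0,0,0,0],"sy":[0,0,0,0],"sz":[0,0,0,0],"rz":[0,0,0,0],"finger_gap":[50,50,50,50]}'; python3 inch.py '{"sx":[0,0,0,0],"sy":[0,0,0,0],"sz":[0,0,0,0],"rz":[0,0,0,0],"finger_gap":[48,48,48,48]}'; python3 d.py 505 -301 86 1.433
```

```text
t: 4.53
position: [506.1, -302.3, 87.7]
tool_rot: [0.069, 0.998, -0.0, 0.001]
ft_force: [0.0, -0.3, -0.1]
finger_gap: 61.9
grasp_force: 0.0
t: 4.87
position: [506.0, -302.2, 87.2]
tool_rot: [0.069, 0.998, -0.0, 0.001]
ft_force: [1.1, 1.1, 6.3]
finger_gap: 50.1
grasp_force: 4.4
t: 5.2
position: [506.0, -302.2, 87.2]
tool_rot: [0.069, 0.998, -0.0, 0.001]
ft_force: [0.7, 1.0, 5.4]
finger_gap: 47.9
grasp_force: 4.9
shift [1.1 1.1 1.2] yaw now 1.432 tilt [ 0.0012 -0.0006] t 5.2 gap 47.9 F [0.7 1.  5.4] g 4.867853967589326 q [-0.58  0.01  1.79  0.    1.34 -2.01]
turn -0.0010138282364131612
```

```bash
python3 inch.py '{"sx":[0,0,0,0,0,0,0,0,0,0],"sy":[0,0,0,0,0,0,0,0,0,0],"sz":[-4,-8,-16,-20,-20,-20,-20,-16,-8,0],"rz":[0,0,0,0,0,0,0,0,0,0],"finger_gap":[48,48,48,48,48,48,48,48,48,48]}';python3 inch.py '{"sx":[0,0,0],"sy":[0,0,0],"sz":[-8,0,0],"rz":[0,0,0],"finger_gap":[48,48,48]}'; python3 d.py 669.5 179 240 1.433;python3 - <<'E'
from h import *
a=r.capture("scene");x,y=120,215
cv2.imwrite("pics/g2.png",cv2.resize(a[y-100:y+70,x-75:x+75],None,fx=3.5,fy=3.5,interpolation=2)[:,:,::-1])
E
```

```text
t: 6.03
position: [506.0, -302.4, 220.6]
tool_rot: [0.069, 0.998, -0.001, 0.001]
ft_force: [0.2, -0.4, -0.4]
finger_gap: 48.2
grasp_force: 5.4
t: 6.28
position: [505.5, -302.0, 225.8]
tool_rot: [0.069, 0.998, 0.0, -0.0]
ft_force: [0.5, 0.4, -0.0]
finger_gap: 48.3
grasp_force: 5.4
shift [-95.9 499.1 -14.1] yaw now 1.432 tilt [-0.0005  0.0003] t 6.2833 gap 48.3 F [ 0.5  0.4 -0. ] g 5.425721722422168 q [-0.58 -0.07  1.64 -0.    1.57 -2.01]
turn -0.0010005783329998241
```

View pics/g2.png

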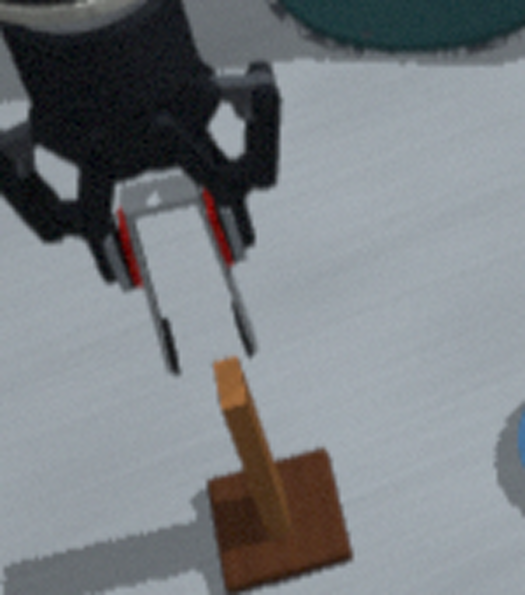

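Tongs are held straight and centred, with pad tips at crop (175,372) and (252,352). I'll carry them to above the knob.

```bash
python3 inch.py '{"sx":[0,-2,-3,-4,-5,-5,-5,-5,-5,-5],"sy":[5,10,15,22,25,25,25,25,25,25],"sz":[-8,-8,0,0,0,0,0,0,0,0],"rz":[0,0,0,0,0,0,0,0,0,0],"finger_gap":[48,48,48,48,48,48,48,48,48,48]}'; python3 inch.py '{"sx":[-5,-5,-5,-5,-5,-5,-5,-5,-5,-5],"sy":[25,25,25,25,25,25,25,25,25,25],"sz":[0,0,0,0,0,0,0,0,0,0],"rz":[0,0,0,0,0,0,0,0,0,0],"finger_gap":[48,48,48,48,48,48,48,48,48,48]}';  python3 inch.py '{"sx":[-4,-3,-2,0,0,0],"sy":[20,12,6,0,0,0],"sz":[0,0,0,0,0,0],"rz":[0,0,0,0,0,0],"finger_gap":[48,48,48,48,48,48]}';python3 d.py 669.5 179 240 1.433
```

```text
t: 7.17
position: [572.5, -105.3, 243.2]
tool_rot: [0.069, 0.998, 0.0, 0.0]
ft_force: [0.4, -0.3, -0.6]
finger_gap: 48.1
grasp_force: 5.4
t: 8.0
position: [656.3, 135.5, 243.2]
tool_rot: [0.069, 0.998, 0.0, 0.0]
ft_force: [0.8, -0.2, -1.2]
finger_gap: 47.7
grasp_force: 5.4
t: 8.5
position: [670.2, 168.8, 242.5]
tool_rot: [0.07, 0.998, -0.0, 0.0]
ft_force: [-0.5, -0.3, -0.8]
finger_gap: 48.1
grasp_force: 5.4
shift [ 2.2 10.   2.5] yaw now 1.4313 tilt [ 0.0001 -0.0002] t 8.5 gap 48.1 F [-0.5 -0.3 -0.8] g 5.428318807971664 q [ 0.21  0.15  1.39 -0.    1.61 -1.22]
turn -0.0016799417640149805
```

```bash
python3 inch.py '{"sx":[1,1,0,0,0,0],"sy":[5,5,0,0,0,0],"sz":[5,10,20,0,0,0],"rz":[0,0,0,0,0,0],"finger_gap":[48,48,48,48,48,48]}';python3 d.py 669.5 179 170 1.433
python3 - <<'E'
from h import *
c=[]
for n,x,y in(("scene",355,180),("top",180,150)):
    im=r.capture(n);c.append(cv2.resize(im[y-65:y+60,x-50:x+50],None,fx=4,fy=4,interpolation=2)); print(n,x-50,y-65)
cv2.imwrite("pics/g3.png",np.hstack(c)[:,:,::-1])
E
```

```text
t: 9.0
position: [669.8, 179.8, 207.8]
tool_rot: [0.069, 0.998, 0.0, 0.0]
ft_force: [-0.9, 0.1, -0.6]
finger_gap: 48.2
grasp_force: 5.4
shift [ 0.2 -0.9 37.8] yaw now 1.4319 tilt [0.0002 0.    ] t 9.0 gap 48.2 F [-0.9  0.1 -0.6] g 5.426826389157213 q [ 0.23  0.16  1.43 -0.    1.55 -1.21]
turn -0.001112832259450025
scene 305 115
top 130 85
```

View pics/g3.png

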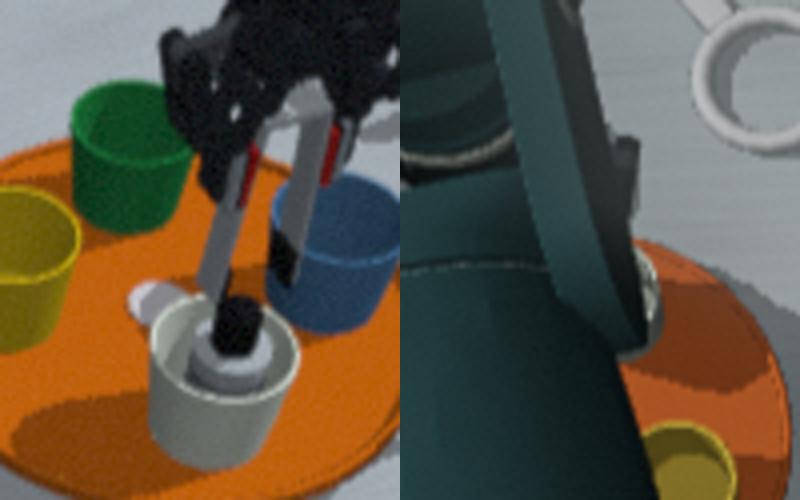

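The tongs straddle the knob in the scene crop: pad bottoms near (217,300) and (285,285), knob top at (240,300). I compare these with predictions.

Run:
```python
from h import *
u=np.array([np.cos(1.432),np.sin(1.432)]);v=np.array([u[1],-u[0]])
for s in(-1,1):
  for x in(-10,10):
    for z in (12,-12): 
      p=np.array([669.8,179.8])+s*20*u+(x-1)*v; print("pad y%+d x%+d z%+d"%(s,x,z),((proj("scene",[*p,155.8+z])-[305,115]+.5)*4).round())
print("knobtop",((proj("scene",[669.5,179,124])-[305,115]+.5)*4).round())
```

```text
pad y-1 x-10 z+12 [210. 244.]
pad y-1 x-10 z-12 [203. 279.]
pad y-1 x+10 z+12 [231. 271.]
pad y-1 x+10 z-12 [223. 305.]
pad y+1 x-10 z+12 [281. 224.]
pad y+1 x-10 z-12 [273. 258.]
pad y+1 x+10 z+12 [303. 250.]
pad y+1 x+10 z-12 [294. 284.]
knobtop [242. 310.]
```

```bash
python3 inch.py '{"sx":[0,0,0,0,0,0],"sy":[-1,0,0,0,0,0],"sz":[10,14,12,5,0,0],"rz":[0,0,0,0,0,0],"finger_gap":[48,48,48,48,48,48]}';python3 d.py 669.5 179 166 1.433; python3 inch.py '{"sx":[0,0,0,0,0,0,0,0,0,0],"sy":[0,0,0,0,0,0,0,0,0,0],"sz":[0,0,0,0,0,0,0,0,0,0],"rz":[0,0,0,0,0,0,0,0,0,0],"finger_gap":[47,46,45,44,42,40,38,38,38,38]}' 45;python3 d.py 669.5 179 166 1.433
```

```text
t: 9.6
position: [669.5, 178.8, 165.8]
tool_rot: [0.069, 0.998, -0.0, -0.0]
ft_force: [1.2, 0.4, -0.7]
finger_gap: 47.8
grasp_force: 5.4
shift [ 0.1  0.2 -0.2] yaw now 1.432 tilt [-0.0009 -0.0002] t 9.6 gap 47.8 F [ 1.2  0.4 -0.7] g 5.387296385597438 q [ 0.22  0.18  1.48 -0.    1.49 -1.21]
turn -0.0010113873627417558
t: 10.43
position: [669.7, 178.9, 166.5]
tool_rot: [0.069, 0.998, 0.0, 0.0]
ft_force: [-0.5, 1.2, 2.6]
finger_gap: 43.2
grasp_force: 45.1
shift [0.2 0.1 0.5] yaw now 1.432 tilt [0.0002 0.0001] t 10.4333 gap 43.2 F [-0.5  1.2  2.6] g 45.1374489068985 q [ 0.22  0.18  1.48  0.    1.49 -1.21]
turn -0.0010251504637963649
```

```bash
python3 inch.py '{"sx":[0,0,0,0,0,0,0,0,0,0],"sy":[0,0,0,0,0,0,0,0,0,0],"sz":[-2,-5,-8,-12,-15,-15,-15,-15,-12,-6],"rz":[0,0,0,0,0,0,0,0,0,0],"finger_gap":[38,38,38,38,38,38,38,38,38,38]}';python3 inch.py '{"sx":[0,0,0],"sy":[0,0,0],"sz":[0,0,0],"rz":[0,0,0],"finger_gap":[38,38,38]}'; python3 d.py 552 -93.4 270 1.433
python3 - <<'E'
from h import *
im=r.capture("scene");cv2.imwrite("pics/g4.png",cv2.resize(im[90:240,290:420],None,fx=4,fy=4,interpolation=2)[:,:,::-1])
E
```

```text
t: 11.27
position: [670.0, 178.9, 274.2]
tool_rot: [0.069, 0.998, 0.0, 0.001]
ft_force: [-0.5, -0.6, -2.4]
finger_gap: 43.4
grasp_force: 45.9
t: 11.52
position: [669.5, 178.8, 270.2]
tool_rot: [0.069, 0.998, -0.0, -0.001]
ft_force: [-0.2, 0.7, -2.0]
finger_gap: 43.3
grasp_force: 45.8
shift [  78.7 -285.9    0.4] yaw now 1.432 tilt [-0.0014 -0.0003] t 11.5167 gap 43.3 F [-0.2  0.7 -2. ] g 45.84951639175415 q [ 0.22  0.15  1.34  0.    1.65 -1.21]
turn -0.0009853129899495272
```

View pics/g4.png

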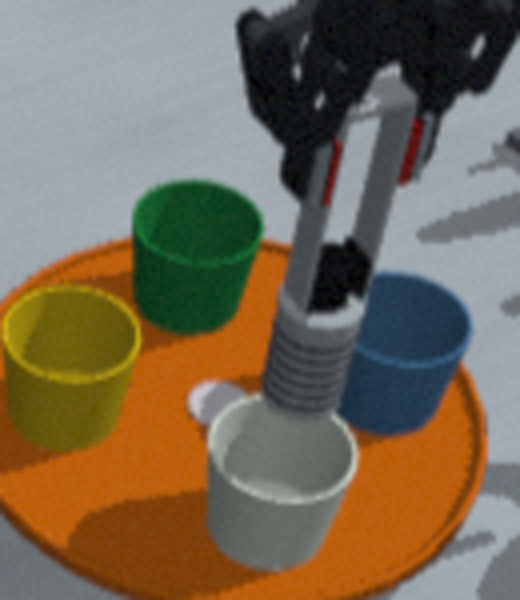

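The infuser hangs straight in the tongs, clear of the cup, with its bottom at (300,405) in the crop. I'll carry it to the saucer.

```bash
python3 inch.py '{"sx":[1,3,4,6,6,6,6,6,6,6],"sy":[-5,-10,-15,-20,-20,-20,-20,-20,-20,-20],"sz":[0,0,0,0,0,0,0,0,0,0],"rz":[0,0,0,0,0,0,0,0,0,0],"finger_gap":[38,38,38,38,38,38,38,38,38,38]}'; python3 inch.py '{"sx":[6,6,6,5,5,4,2,1,0,0],"sy":[-20,-20,-20,-20,-18,-15,-10,-6,0,0],"sz":[0,0,0,0,0,0,0,0,0,0],"rz":[0,0,0,0,0,0,0,0,0,0],"finger_gap":[38,38,38,38,38,38,38,38,38,38]}'; python3 inch.py '{"sx":[0,0,0,0,0,0],"sy":[0,0,0,0,0,0],"sz":[15,25,25,15,0,0],"rz":[0,0,0,0,0,0],"finger_gap":[38,38,38,38,38,38]}';python3 d.py 552 -93.4 140 1.433
```

```text
t: 12.4
position: [595.3, 15.5, 271.4]
tool_rot: [0.07, 0.998, -0.0, 0.0]
ft_force: [-0.8, 0.5, -2.0]
finger_gap: 43.0
grasp_force: 45.9
t: 13.23
position: [544.1, -105.5, 271.3]
tool_rot: [0.07, 0.998, 0.0, 0.0]
ft_force: [0.3, 0.0, -1.9]
finger_gap: 42.7
grasp_force: 46.0
t: 13.73
position: [544.0, -105.1, 190.8]
tool_rot: [0.069, 0.998, 0.0, -0.001]
ft_force: [0.2, -0.7, -0.9]
finger_gap: 43.4
grasp_force: 46.2
shift [-6.4 12.6 50.8] yaw now 1.4326 tilt [-0.0013  0.0004] t 13.7333 gap 43.4 F [ 0.2 -0.7 -0.9] g 46.2276291847229 q [-0.24 -0.13  1.76  0.    1.52 -1.67]
turn -0.0004215620401843978
```

```bash
python3 inch.py '{"sx":[-3,-3,0,0,0,0,0,0],"sy":[6,6,0,0,0,0,0,0],"sz":[5,12,15,10,5,0,0,0],"rz":[0,0,0,0,0,0,0,0],"finger_gap":[38,38,38,38,38,38,38,38]}';python3 d.py 552 -93.4 137 1.433
python3 - <<'E'
from h import *
im=r.capture("scene");cv2.imwrite("pics/g5.png",cv2.resize(im[130:280,160:290],None,fx=4,fy=4,interpolation=2)[:,:,::-1])
E
```

```text
t: 14.4
position: [552.1, -94.5, 145.1]
tool_rot: [0.069, 0.998, -0.0, 0.001]
ft_force: [0.8, 0.1, -0.8]
finger_gap: 42.7
grasp_force: 46.1
shift [0.2 1.1 8.1] yaw now 1.4319 tilt [ 0.001  -0.0002] t 14.4 gap 42.7 F [ 0.8  0.1 -0.8] g 46.137877106666565 q [-0.22 -0.1   1.8   0.    1.44 -1.65]
turn -0.0011476625383355366
```

View pics/g5.png

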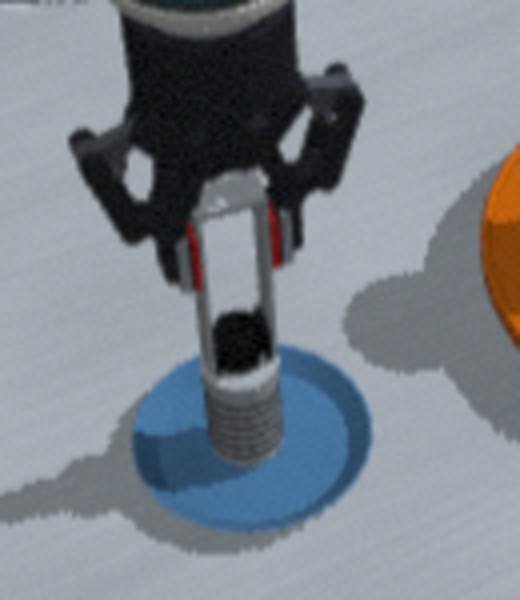

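The infuser is upright, just above the saucer's centre (its bottom at (245,455) in the crop). I'll lower it the last few millimetres, watching force.

```bash
python3 inch.py '{"sx":[0,0,0,0,0],"sy":[0,0,0,0,0],"sz":[2,2,1,0,0],"rz":[0,0,0,0,0],"finger_gap":[38,38,38,38,38]}';python3 inch.py '{"sx":[0,0,0],"sy":[0,0,0],"sz":[1,0,0],"rz":[0,0,0],"finger_gap":[38,38,38]}';python3 inch.py '{"sx":[0,0,0],"sy":[0,0,0],"sz":[1,0,0],"rz":[0,0,0],"finger_gap":[38,38,38]}'
```

```text
t: 14.87
position: [551.7, -94.5, 139.3]
tool_rot: [0.069, 0.998, -0.0, -0.0]
ft_force: [-0.6, -0.3, -2.7]
finger_gap: 43.2
grasp_force: 46.1
t: 15.12
position: [551.8, -94.5, 138.5]
tool_rot: [0.069, 0.998, -0.0, 0.0]
ft_force: [-0.0, 0.1, 0.4]
finger_gap: 43.0
grasp_force: 46.4
t: 15.37
position: [552.1, -94.6, 138.1]
tool_rot: [0.069, 0.998, -0.0, 0.001]
ft_force: [-1.1, 0.5, 4.7]
finger_gap: 43.2
grasp_force: 47.0
```

```bash
python3 inch.py '{"sx":[0,0,0,0,0,0,0,0],"sy":[0,0,0,0,0,0,0,0],"sz":[0,0,0,0,0,0,0,0],"rz":[0,0,0,0,0,0,0,0],"finger_gap":[44,45,46,47,48,48.5,48.5,48.5]}' 20;python3 d.py 552 -93.4 138 1.433; python3 inch.py '{"sx":[0,0,0,0,0,0,0,0,0],"sy":[0,0,0,0,0,0,0,0,0],"sz":[-3,-8,-15,-20,-25,-20,-10,0,0],"rz":[0,0,0,0,0,0,0,0,0],"finger_gap":[48.5,48.5,48.5,48.5,48.5,48.5,48.5,48.5,48.5]}'; python3 d.py 506 -302.2 230 1.433
python3 - <<'E'
from h import *
im=r.capture("scene");cv2.imwrite("pics/g6.png",cv2.resize(im[130:280,140:290],None,fx=4,fy=4,interpolation=2)[:,:,::-1])
E
```

```text
t: 16.03
position: [551.7, -94.5, 137.3]
tool_rot: [0.069, 0.998, -0.0, -0.0]
ft_force: [-0.3, -0.5, -1.5]
finger_gap: 48.4
grasp_force: 5.3
shift [-0.1  1.1 -0.7] yaw now 1.432 tilt [-0. -0.] t 16.0333 gap 48.4 F [-0.3 -0.5 -1.5] g 5.278153677354567 q [-0.22 -0.09  1.81 -0.    1.43 -1.65]
turn -0.0010382551879080104
t: 16.78
position: [551.7, -94.4, 238.1]
tool_rot: [0.069, 0.998, -0.0, 0.0]
ft_force: [0.3, -0.2, -1.2]
finger_gap: 48.4
grasp_force: 5.3
shift [  16.6 -212.1    8.1] yaw now 1.432 tilt [ 0.0003 -0.0001] t 16.7833 gap 48.4 F [ 0.3 -0.2 -1.2] g 5.280417166650295 q [-0.22 -0.14  1.68 -0.    1.6  -1.65]
turn -0.0010090868999721447
```

View pics/g6.png

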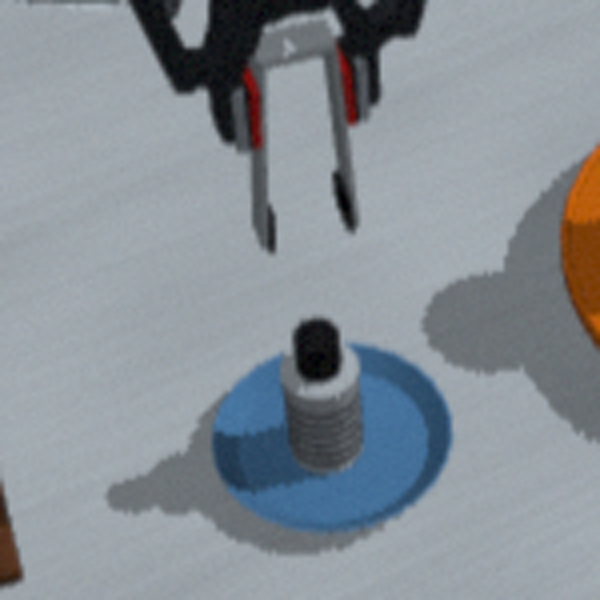

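The infuser stands upright at the saucer's centre ((322,440) in the crop) and the tongs are free. Back to the stand.

```bash
python3 inch.py '{"sx":[0,1,2,2,2,2,2,2,2,1],"sy":[-5,-12,-20,-22,-25,-25,-25,-25,-22,-15],"sz":[0,0,0,0,0,0,0,0,0,0],"rz":[0,0,0,0,0,0,0,0,0,0],"finger_gap":[48.5,48.5,48.5,48.5,48.5,48.5,48.5,48.5,48.5,48.5]}'; python3 inch.py '{"sx":[0,0,0,0],"sy":[-8,0,0,0],"sz":[0,0,0,0],"rz":[0,0,0,0],"finger_gap":[48.5,48.5,48.5,48.5]}'; python3 d.py 505.9 -302.1 160 1.432
```

```text
t: 17.67
position: [507.5, -288.8, 237.4]
tool_rot: [0.07, 0.998, 0.0, -0.001]
ft_force: [-0.2, 0.7, -0.9]
finger_gap: 48.4
grasp_force: 5.3
t: 18.0
position: [507.9, -293.5, 238.3]
tool_rot: [0.069, 0.998, 0.0, 0.0]
ft_force: [-0.4, -0.2, -0.7]
finger_gap: 48.4
grasp_force: 5.3
shift [ 0.8 -8.8 78.3] yaw now 1.4327 tilt [0.     0.0002] t 18.0 gap 48.4 F [-0.4 -0.2 -0.7] g 5.27894948318135 q [-0.57 -0.08  1.63  0.    1.59 -2.  ]
turn 0.0007039190500099934
```

```bash
python3 inch.py '{"sx":[0,1,0,0,0,0,0,0],"sy":[-5,-4,0,0,0,0,0,0],"sz":[0,0,8,15,20,0,0,0],"rz":[0,0,0,0,0,0,0,0],"finger_gap":[48.5,48.5,48.5,48.5,48.5,48.5,48.5,48.5]}'; python3 d.py 505.9 -302.1 92 1.432
```

```text
t: 18.67
position: [505.5, -303.0, 195.6]
tool_rot: [0.069, 0.998, -0.0, 0.0]
ft_force: [0.7, -1.4, -0.6]
finger_gap: 48.6
grasp_force: 5.3
shift [ -0.2   0.9 103.6] yaw now 1.4321 tilt [ 0.0001 -0.0001] t 18.6667 gap 48.6 F [ 0.7 -1.4 -0.6] g 5.27861692593433 q [-0.58 -0.06  1.68 -0.    1.52 -2.02]
turn 0.00010331181333000927
```

```bash
python3 inch.py '{"sx":[0,0,0,0,0],"sy":[1,0,0,0,0],"sz":[10,15,10,0,0],"rz":[0,0,0,0,0],"finger_gap":[48.5,48.5,48.5,48.5,48.5]}'; python3 inch.py '{"sx":[0,0,0,0,0,0,0,0],"sy":[0,0,0,0,0,0,0,0],"sz":[10,15,15,12,6,4,0,0],"rz":[0,0,0,0,0,0,0,0],"finger_gap":[48.5,48.5,48.5,48.5,48.5,48.5,48.5,48.5]}';python3 inch.py '{"sx":[0,0,0,0],"sy":[0,0,0,0],"sz":[2,2,0,0],"rz":[0,0,0,0],"finger_gap":[48.5,48.5,48.5,48.5]}'; python3 d.py 505.9 -302.1 87 1.432
```

```text
t: 19.08
position: [505.2, -301.8, 159.2]
tool_rot: [0.069, 0.998, 0.0, -0.001]
ft_force: [-0.1, -0.0, -1.2]
finger_gap: 48.9
grasp_force: 5.3
t: 19.75
position: [505.8, -302.2, 98.8]
tool_rot: [0.069, 0.998, -0.0, 0.0]
ft_force: [0.6, 0.3, -0.6]
finger_gap: 48.5
grasp_force: 5.3
t: 20.08
position: [505.6, -302.1, 94.4]
tool_rot: [0.069, 0.998, -0.0, 0.0]
ft_force: [-0.7, 0.2, -1.1]
finger_gap: 48.9
grasp_force: 5.3
shift [-0.3  0.   7.4] yaw now 1.432 tilt [ 0.0002 -0.0001] t 20.0833 gap 48.9 F [-0.7  0.2 -1.1] g 5.279104218352586 q [-0.58  0.    1.79 -0.    1.35 -2.01]
turn 1.9038187960784825e-05
```

```bash
for i in 1 2; do python3 inch.py '{"sx":[0,0,0],"sy":[0,0,0],"sz":[2,0,0],"rz":[0,0,0],"finger_gap":[48.5,48.5,48.5]}'|grep -E 'pos|ft'; done; for i in 1 2 3; do python3 inch.py '{"sx":[0,0,0],"sy":[0,0,0],"sz":[1,0,0],"rz":[0,0,0],"finger_gap":[48.5,48.5,48.5]}'|grep -E 'pos|ft'; done
```

```text
position: [505.5, -302.0, 92.2]
ft_force: [-0.8, 0.8, 0.1]
position: [505.5, -302.0, 90.1]
ft_force: [0.0, -0.0, 0.1]
position: [505.6, -302.1, 89.3]
ft_force: [-0.0, 0.1, -1.4]
position: [505.6, -302.0, 88.2]
ft_force: [-0.1, 0.9, -0.3]
position: [505.6, -302.1, 87.3]
ft_force: [-0.3, 0.2, -0.2]
```

```bash
for i in 1 2; do python3 inch.py '{"sx":[0,0,0],"sy":[0,0,0],"sz":[1,0,0],"rz":[0,0,0],"finger_gap":[48.5,48.5,48.5]}'|grep -E 'pos|ft'; done
```

```text
position: [505.8, -302.1, 86.7]
ft_force: [0.6, 1.2, 5.0]
position: [505.8, -302.2, 85.7]
ft_force: [-0.5, 0.3, 4.5]
```

Seated on the stand. I release and retreat.

```bash
python3 inch.py '{"sx":[0,0,0,0,0,0,0,0],"sy":[0,0,0,0,0,0,0,0],"sz":[0,0,0,0,0,0,0,0],"rz":[0,0,0,0,0,0,0,0],"finger_gap":[52,56,65,75,85,85,85,85]}'; python3 inch.py '{"sx":[0,0,0,0,0,0,0,0,0,0],"sy":[0,0,0,0,0,0,0,0,0,0],"sz":[-5,-15,-25,-25,-25,-25,-25,-25,-15,0],"rz":[0,0,0,0,0,0,0,0,0,0],"finger_gap":[85,85,85,85,85,85,85,85,85,85]}';  python3 inch.py '{"sx":[20,30,20,0,0],"sy":[0,0,0,0,0],"sz":[0,0,0,0,0],"rz":[0,0,0,0,0],"finger_gap":[85,85,85,85,85]}'
python3 - <<'E'
from h import *
c=[r.capture("scene")[190:290,80:260],r.capture("top")[150:250,240:420]]
cv2.imwrite("pics/g7.png",cv2.resize(np.vstack(c),None,fx=3,fy=3,interpolation=2)[:,:,::-1])
E
```

```text
t: 22.5
position: [505.5, -302.1, 85.3]
tool_rot: [0.069, 0.998, 0.0, -0.0]
ft_force: [0.0, -0.3, 1.0]
finger_gap: 85.0
grasp_force: 0.0
t: 23.33
position: [506.2, -302.5, 274.3]
tool_rot: [0.069, 0.998, -0.001, 0.002]
ft_force: [0.4, 0.6, 1.0]
finger_gap: 85.1
grasp_force: 0.0
t: 23.75
position: [435.7, -292.3, 269.8]
tool_rot: [0.07, 0.998, 0.0, 0.0]
ft_force: [0.5, -0.4, -0.2]
finger_gap: 85.1
grasp_force: 0.0
```

View pics/g7.png

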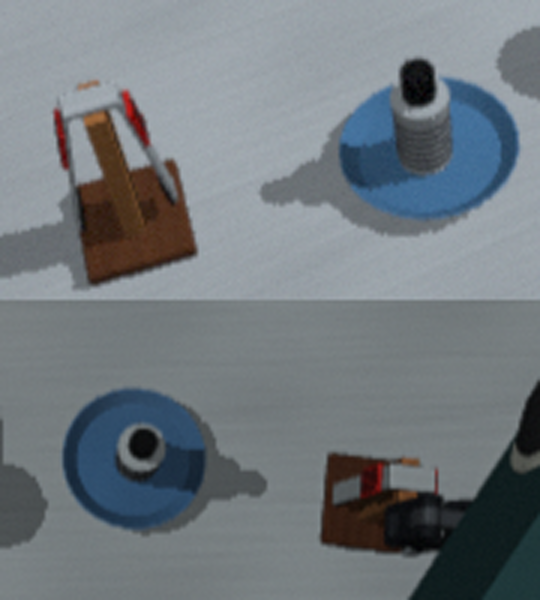

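The tongs hang on the stand as at the start (bow at (90,100)), and the infuser stands upright on the saucer (foot at (425,165)). I hand the job in.

```bash
python3 -c "
from cell import r
print(r.sign_off())"
```

```text
the job is handed in; nothing more can be done
None
```

The infuser stands upright near the middle of the blue saucer and the tongs hang back astride their stand, released; I handed the job in at about 24 s, but the sign-off gave no verdict.

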